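# Set the beard trimmer's length collar

## Robot

A 7-joint arm with a two-finger parallel gripper is mounted at the origin on a cart in front of the work surface, level with it; the furniture and walls round the work are solid. World frame = base frame: x ahead of the robot, y to its left, z up, the work surface at z = 0. Lengths are in mm, angles in rad, forces in N, time in s.
With the tool pointing down it reaches from about 400 to 925 mm from the base axis. Payload 4.1 kg.
Tool frame: the origin (TCP) lies on the mounting face of the last link; the fingertips stand 173 mm ahead of it and the grasp point (between the pads) lies 155 mm ahead of it; z points along the fingers, y is the line along which they close (so a half turn about z gives the same grasp; the last joint's range is limited). The gripper opens to 85 mm and grips with 20 to 120 N. Pads are 22 mm wide; open, the fingers measure 114 mm over their backs; the gripper's body (76 mm by 85 mm) begins 54 mm behind the grasp point. The pads swing forward as they close: fully open they stand 13 mm farther back than shut.
Start: joints at [1.084, 0.398, 0.045, 1.537, -0.019, 1.207, -0.051], TCP at [245.832, -601.734, 404.747] pointing down, gripper open.
Joint ranges: [-2.82, 2.82], [-0.49, 2.23], [-1.37, 1.46], [0, 2.46], [-1.36, 4.5], [0.23, 2], [-2.94, 2.94]. Speed limits (rad/s): [2.57, 2.57, 3.14, 3.14, 3.14, 3.14, 3.14].

## Interface

Orientations are given as [roll, pitch, yaw] about the fixed x, y, z axes, in that order (R = Rz(yaw) Ry(pitch) Rx(roll)).
In Python, from workcell import sense, viewer, bot gives the robot as it stands.
- The arm moves only by the tool carry_out, never from a script. Its argument "motion" is a list of rows, each an object with "linear": the shift along the tool's x, y, z scaled (see below), a list of three; "twist": the turn, a rotation vector about the tool's x, y, z scaled (see below), a list of three; "hand": the closure, from -1 (fully open) to 1 (shut). A call has 1 to 20 rows; each row is the pose to reach, as a shift and turn from the pose commanded when the call began, along the tool's axes at that moment, turning the shorter way round; what a row does not reach only later rows make up. The controller multiplies each number of a shift by 400 mm and each number of a turn by pi rad. A row lasts 1/10 s, in which the tool goes at most 50 mm and 8.59 degrees, less where a joint would pass 70% of its speed; a pose out of reach is approached as far as the arm can. A call with a number of a shift or a turn outside -1 to 1 is refused whole. A call with a gripper value outside its range is refused whole. The fingers move at their own pace and stop on an object; "force" is the grip in N (left out, the last holds). Time passes only in rows, so rows that repeat a pose let the fingers close. It gives the time, the measured TCP pose, the force, the opening and the grip force at its end, in the units of the state.
- sense(): the state, without advancing time (a new reading comes with each control period).
- viewer.get_image(name): name is "scene" or "top" or "wrist"; returns a dict with "pixels" (480x640x3 uint8, blue, green, red), "vfov" (degrees; the focal length in pixels is half the picture's height over the tangent of half this angle, whatever the lens; pixels are square), "cx", "cy" (the principal point, pixels), "R" (3x3) and "t" (3): a world point X has camera coordinates R X + t. Camera axes: x right, y down, z forward; pixel columns grow to the right and rows downward; lengths in mm; the calibration is good to about 2 mm. A picture is of the moment at which its call begins. There is no depth.
- bot.close_job(): hands the job in; it is judged then, once.
The state is a dict: "time": time; "joint_pos": joint angles; "qvel": joint speeds; "joint_efforts": joint torques, N m; "ee_pos": TCP position; "orientation": TCP orientation; "force": force on the tool from outside, world axes, zero at the start; "ft_torque": the same for the moment, N m; "opening": opening from 0.0 (shut) to 1.0 (fully open); "finger_force": force on a finger pad.
Only numpy, scipy, OpenCV 4.12 (cv2) and the standard library are available. Lean on these libraries where they do the work, as an engineer would, in place of code of your own. Each camera call takes 0.05 s, during which the arm holds its last target. There are 200 camera calls.

## Task

Two trimmers lean in their charging docks, one white and one black, each with a ribbed clicking collar below the head whose orange pointer shows the cutting length on a scale from 1 to 9. Turn the collar of the white trimmer to 4 so that it sits in its click, and let go of it. Leave the black trimmer's setting and the things lying around as they are.

Things in the scene. Friction and masses are not known exactly. Their poses are not given: they have to be found in the camera images.
- white_trimmer: white hair trimmer fixed in its dock, leaning 30 deg from upright. Origin: centre of its foot; z: along its axis to the head; -x: its front, the side it leans to. Along z: round body; flat round scale face (72 mm wide) at 115 mm; round ribbed turning collar (42 mm wide) at 116 to 150 mm; small fixed head up to 175 mm, at most 34 mm wide
- white_grip (a point): the middle of the white trimmer's collar for gripping: on the axis, 24 mm above the scale face (139 mm from the foot); axes as the trimmer's. Fingertips may reach 22 mm further down the axis before they touch the scale face
- white_collar (a joint): collar of the white trimmer, turns about the trimmer's z (positive: counter-clockwise seen from the head). 0: orange pointer at 1; each number is one click of 0.419 rad more, up to 9 at 3.351. Seen from the front the numbers run left to right on the scale face, 5 straight at the front. A spring detent (about 0.05 N m) pulls the collar into each number
- black_trimmer: black hair trimmer fixed in its dock, leaning 30 deg from upright. Origin: centre of its foot; z: along its axis to the head; -x: its front, the side it leans to. Along z: round body; flat round scale face (72 mm wide) at 115 mm; round ribbed turning collar (42 mm wide) at 116 to 150 mm; small fixed head up to 175 mm, at most 34 mm wide
- white_dock: grey charging dock of the white trimmer, fixed to the counter, foot 140 x 104 x 18 mm; origin on the counter 22 mm behind the foot's middle; -x its front; the trimmer's foot stands at (18, 0, 26) mm in this frame
- black_dock: grey charging dock of the black trimmer, fixed to the counter, foot 140 x 104 x 18 mm; origin on the counter 22 mm behind the foot's middle; -x its front; the trimmer's foot stands at (18, 0, 26) mm in this frame
- black_collar (a joint): collar of the black trimmer, turns about the trimmer's z (positive: counter-clockwise seen from the head). 0: orange pointer at 1; each number is one click of 0.419 rad more, up to 9 at 3.351. Seen from the front the numbers run left to right on the scale face, 5 straight at the front. A spring detent (about 0.05 N m) pulls the collar into each number
- black_pointer (a point): the orange pointer on the rim of the black trimmer's collar, 21.5 mm from its axis
- guard_near: loose dark clipper comb guard, 43 x 44 x 14 mm, lying on the counter; origin under its centre
- red_trimmer: loose small red trimmer, 25 x 100 x 21 mm, lying on the counter; origin under its centre

How it is judged:
By the outcome, as a careful person would: the job done as asked, in the order asked, and still so for the second after the job is handed in, with the robot touching nothing.
It also fails if it takes over 45 s, if anything falls off the work surface, if the arm or the gripper's body presses on something with over 40 N, if the wrist force passes 120 N, or if a joint passes its speed limit or range.

## Working session

There is one attempt and no reset: what is moved stays moved. The work goes in short steps, Python scripts to look and compute and a tool call to move; the robot and the scene stay as the last step left them, time stands still between calls to the robot, and variables do not carry over. Pictures are saved under pics/ and viewed, at most 10 in all, crops included, and the job is handed in when it is done.

Besides the shell and the picture viewer there is one more tool, called as name(argument=value, ...), one argument or row to a line, values as JSON. carry_out: Moves the arm, as the interface text tells. Its arguments: {"type":"object","properties":{"motion":{"type":"array","items":{"type":"object","properties":{"linear":{"type":"array","items":{"type":"number"}},"twist":{"type":"array","items":{"type":"number"}},"hand":{"type":"number"}}}},"force":{"type":"number"}},"required":["motion"]}

```bash
mkdir -p pics; python3 - <<'E'
from workcell import sense, viewer
import cv2,pickle,numpy as np
d={}
for n in ("scene","top","wrist"):
    d[n]=viewer.get_image(n); cv2.imwrite(f"pics/{n}0.png",d[n]["pixels"])
    print(n,{k:np.round(v,3).tolist() for k,v in d[n].items() if k!="pixels"})
pickle.dump(d,open("d0.pkl","wb")); print(sense())
E
```

```text
scene {'vfov': 57.108, 'cx': 321.146, 'cy': 237.81, 'R': [[-0.909, -0.416, -0.025], [-0.188, 0.462, -0.867], [0.373, -0.783, -0.498]], 't': [429.056, 251.889, 601.957]}
top {'vfov': 48.867, 'cx': 321.465, 'cy': 233.905, 'R': [[0.008, -0.999, -0.035], [-0.991, -0.003, -0.134], [0.134, 0.036, -0.99]], 't': [-103.998, 509.2, 897.704]}
wrist {'vfov': 60.463, 'cx': 313.879, 'cy': 242.37, 'R': [[0.377, -0.926, -0.002], [-0.885, -0.361, 0.294], [-0.273, -0.109, -0.956]], 't': [-648.746, -36.108, 379.601]}
{'time': 0.15, 'joint_pos': array([ 1.08399258,  0.39902456,  0.04503359,  1.53754735, -0.01870986,
        1.20689816, -0.05073124]), 'qvel': array([ 0.00065281, -0.00250407, -0.00036909, -0.00361068, -0.00051922,
       -0.001673  , -0.00103495]), 'joint_efforts': array([ 2.34528401e-03, -4.75562131e+01,  1.36695731e+00, -2.54512203e+01,
        1.17043857e-02,  6.53606141e-03,  1.64767528e-05]), 'ee_pos': array([ 245.77136743, -601.51774097,  403.91944317]), 'orientation': array([-3.14013947e+00,  9.03903379e-05,  3.87887206e-01]), 'force': array([ 0.37242671, -0.20802806,  0.21550566]), 'ft_torque': array([-0.05652864,  0.02523805, -0.02636463]), 'finger_force': 0.0, 'opening': 0.9949775555770618}
```

View pics/scene0.png

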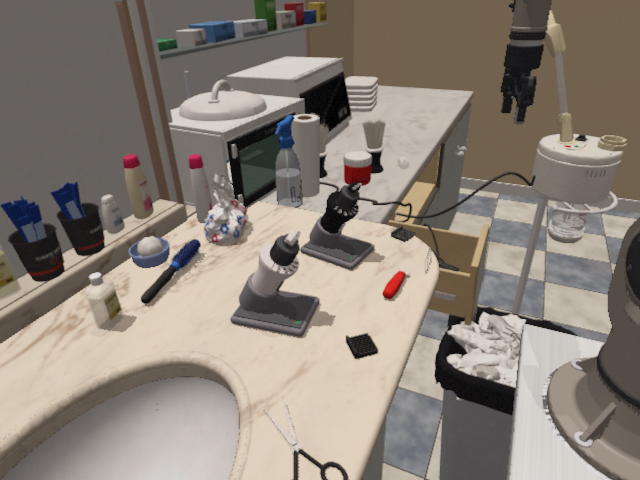

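View pics/top0.png

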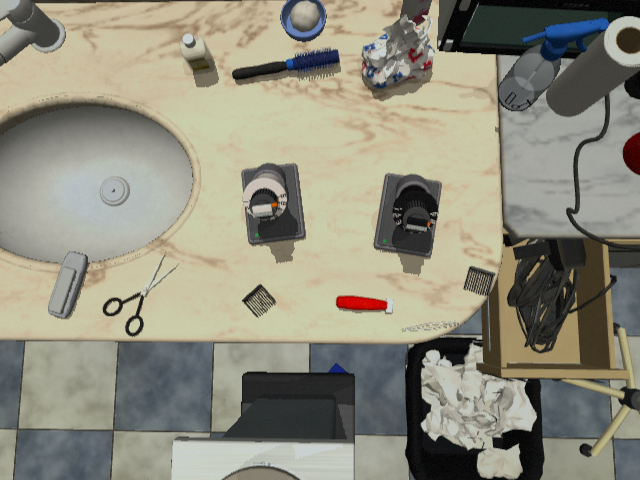

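The scene view shows the white trimmer at about (272,275) and the black one at (340,215). In the top view the white dock is at about (272,205) and the black dock at (408,215), both leaning towards the robot. Next I zoom in on both.

```bash
python3 - <<'E'
import cv2,pickle,numpy as np
d=pickle.load(open("d0.pkl","rb"))
a=cv2.resize(d["top"]["pixels"][155:265,230:320],None,fx=5,fy=5,interpolation=cv2.INTER_CUBIC)[:550,:400]
b=cv2.resize(d["scene"]["pixels"][225:335,225:325],None,fx=4,fy=5,interpolation=cv2.INTER_CUBIC)[:550,:400]
cv2.imwrite("pics/crop1.png",np.hstack([a,b]))
E
```

```text
(no output)
```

View pics/crop1.png

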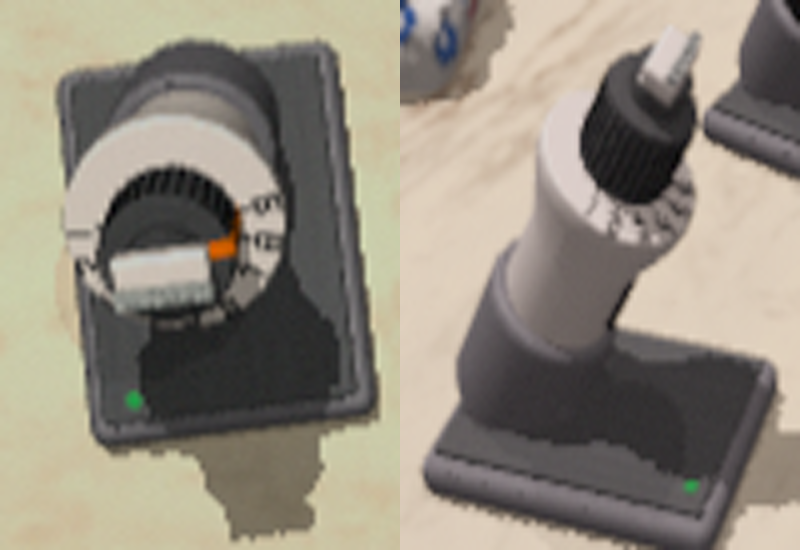

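The crop shows the orange pointer at about 8 (crop px (225,245)), the scale disc centred at about (175,221) and the dock outline with corners at (60,75), (333,45), (375,410) and (97,445).

```bash
cat > h.py <<'E'
import numpy as np
from scipy.spatial.transform import Rotation as Ro
def ray(c,u,v):
    f=240/np.tan(np.radians(c["vfov"]/2)); R=np.array(c["R"]);t=np.array(c["t"])
    d=R.T@np.array([(u-c["cx"])/f,(v-c["cy"])/f,1]); return -R.T@t,d/np.linalg.norm(d)
def onz(c,u,v,z): o,d=ray(c,u,v); return o+d*(z-o[2])/d[2]
def onplane(c,u,v,p,n): o,d=ray(c,u,v); return o+d*((p-o)@n)/(d@n)
def tri(r):
    A=sum(np.eye(3)-np.outer(d,d) for o,d in r); b=sum((np.eye(3)-np.outer(d,d))@o for o,d in r)
    return np.linalg.solve(A,b)
def proj(c,X):
    f=240/np.tan(np.radians(c["vfov"]/2)); q=np.array(c["R"])@X+np.array(c["t"]); return np.array([c["cx"]+f*q[0]/q[2],c["cy"]+f*q[1]/q[2]])
E
python3 - <<'E'
from h import *
import pickle,cv2
np.set_printoptions(precision=2,suppress=True)
d=pickle.load(open("d0.pkl","rb")); T,S=d["top"],d["scene"]
print("cams",ray(T,0,0)[0],ray(S,0,0)[0])
C=[onz(T,230+u/5,155+v/5,14) for u,v in((60,75),(333,45),(375,410),(97,445))]
for c in C: print(c)
print("sizes",[np.linalg.norm(C[i]-C[i-1]) for i in range(4)])
xa=(C[0]+C[1]-C[2]-C[3]); ya=C[0]+C[3]-C[1]-C[2]
print("yaw",np.arctan2(xa[1],xa[0]),np.arctan2(-ya[0],ya[1]))
yaw=(np.arctan2(xa[1],xa[0])+np.arctan2(-ya[0],ya[1]))/2
m=sum(C)/4; Rz=Ro.from_euler("z",yaw).as_matrix()
def loc(x,y,z): return m*[1,1,0]+Rz@np.array([22+x,y,z])
face=loc(-39.5,0,125.6); print("face from dock",face,proj(T,face),proj(S,face))
print("face tri",tri([ray(T,265,199.2),ray(S,279,259)]),"onz",onz(T,265,199.2,125.6),onz(S,279,259,125.6))
R=Rz@Ro.from_euler("y",-np.pi/6).as_matrix()
# orange
for c,n,b in((T,"T",(155,265,230,320)),):
    p=c["pixels"][b[0]:b[1],b[2]:b[3]]; h=cv2.cvtColor(p,cv2.COLOR_BGR2HSV)
    k=(h[...,0]>3)&(h[...,0]<20)&(h[...,1]>190)&(h[...,2]>120); v,u=np.nonzero(k)
    X=onplane(c,u.mean()+b[2],v.mean()+b[0],loc(-39.5,0,125.6)+R[:,2]*34,R[:,2])
    print("orange",len(u),u.mean()+b[2],v.mean()+b[0],R.T@(X-face))
    # white disc outer contour ellipse
p=T["pixels"][155:265,230:320]
print("black dock?")
E
```

```text
cams [ 385.03 -134.94  953.69] [212.97 533.43 529.14]
[630.24  46.29  14.  ]
[641.37 -54.05  14.  ]
[506.55 -71.07  14.  ]
[493.53  29.06  14.  ]
sizes [np.float64(137.79257660873256), np.float64(100.95563456084017), np.float64(135.88502943474776), np.float64(100.96841909066723)]
yaw 0.12549487430123513 0.11983735067655085
face from dock [550.56 -14.58 125.6 ] [265.53 200.72] [281.24 257.01]
face tri [554.1  -12.98 121.58] onz [553.03 -13.68 125.6 ] [551.01  -7.57 125.6 ]
orange 18 273.94444444444446 204.11111111111111 [  3.86 -16.15  34.  ]
black dock?
```

```bash
cat >> h.py <<'E'
yaw=0.123
Rt=Ro.from_euler("z",yaw)*Ro.from_euler("y",-np.pi/6)
AX=Rt.as_matrix()[:,2]
FACE=np.array([551.5,-14.2,125.6])
def goal(phi,back,face=FACE,Rt=Rt): # grasp point 'back' mm above white_grip
    return face+Rt.as_matrix()[:,2]*(24+155+back), Rt*Ro.from_euler("x",np.pi)*Ro.from_euler("z",phi)
def delta(p0,e0,p1,R1):
    R0=Ro.from_euler("xyz",e0); return R0.inv().apply(p1-p0)/400,(R0.inv()*R1).as_rotvec()/np.pi
E
python3 - <<'E'
from h import *
from workcell import sense
import pickle
np.set_printoptions(precision=4,suppress=True)
d=pickle.load(open("d0.pkl","rb")); T,S=d["top"],d["scene"]
M=Rt.as_matrix()
for n in (7,8,9):
    a=np.radians((n-5)*24); r=np.array([-np.cos(a),-np.sin(a),0])
    print(n,"label",(proj(T,FACE+M@(r*30))-[230,155])*5,[(proj(T,FACE+M@(r*q+[0,0,z]))-[230,155])*5 for q,z in((21.5,1),(21.5,34),(15,34))])
s=sense(); R0=Ro.from_euler("xyz",s["orientation"]); 
p1,R1=goal(np.radians(-138),100); print(p1,delta(s["ee_pos"],s["orientation"],p1,R1))
print("cam in tool",R0.inv().apply(ray(d["wrist"],0,0)[0]-s["ee_pos"]))
E
```

```text
7 label [254.5962 275.9792] [array([232.4426, 262.8368]), array([226.909 , 297.8397]), array([209.3608, 286.6126])]
8 label [268.9066 242.226 ] [array([242.6413, 238.5504]), array([237.4688, 272.7733]), array([216.6889, 269.0821])]
9 label [267.3577 205.2527] [array([241.4261, 212.0248]), array([236.1867, 245.3929]), array([215.7349, 249.9778])]
[413.0539 -31.3153 367.2211] (array([ 0.9263, -1.1613,  0.0933]), array([-0.1974,  0.0465, -0.664 ]))
cam in tool [76.2191 -0.3332 31.4495]
```

carry_out(
  motion=[
    {"linear":[0.78,-0.98,0.05],"twist":[0,0,-0.5],"hand":-1},
    {"linear":[0.78,-0.98,0.05],"twist":[0,0,-0.5],"hand":-1},
    {"linear":[0.78,-0.98,0.05],"twist":[0,0,-0.5],"hand":-1},
    {"linear":[0.78,-0.98,0.05],"twist":[0,0,-0.5],"hand":-1},
    {"linear":[0.78,-0.98,0.05],"twist":[0,0,-0.5],"hand":-1},
    {"linear":[0.78,-0.98,0.05],"twist":[0,0,-0.5],"hand":-1},
    {"linear":[0.78,-0.98,0.05],"twist":[0,0,-0.5],"hand":-1},
    {"linear":[0.78,-0.98,0.05],"twist":[0,0,-0.5],"hand":-1},
    {"linear":[0.78,-0.98,0.05],"twist":[0,0,-0.5],"hand":-1},
    {"linear":[0.78,-0.98,0.05],"twist":[0,0,-0.5],"hand":-1},
    {"linear":[0.78,-0.98,0.05],"twist":[0,0,-0.5],"hand":-1},
    {"linear":[0.78,-0.98,0.05],"twist":[0,0,-0.5],"hand":-1},
    {"linear":[0.78,-0.98,0.05],"twist":[0,0,-0.5],"hand":-1},
    {"linear":[0.78,-0.98,0.05],"twist":[0,0,-0.5],"hand":-1},
    {"linear":[0.78,-0.98,0.05],"twist":[0,0,-0.5],"hand":-1},
  ],
)

```text
time: 1.65
ee_pos: [386.1, -121.9, 384.6]
orientation: [-3.141, -0.0, 1.956]
force: [0.1, -0.2, 0.6]
opening: 0.996
finger_force: 0.0
```

```bash
python3 - <<'E'
from h import *
from workcell import sense
np.set_printoptions(precision=4,suppress=True)
s=sense(); print(s["time"],s["joint_pos"],s["ee_pos"],s["orientation"],s["force"])
for ph in(-150,-138,-90): print(delta(s["ee_pos"],s["orientation"],*goal(np.radians(ph),100)))
E
```

```text
1.65 [ 0.6647 -0.0198 -0.4554  2.0928 -0.0099  1.0667  0.5989] [ 386.1077 -121.8942  384.5981] [-3.1415 -0.0001  1.9556] [ 0.1429 -0.2208  0.5678]
(array([0.1846, 0.1474, 0.0434]), array([-0.1357, -0.1041, -0.2442]))
(array([0.1846, 0.1474, 0.0434]), array([-0.1441, -0.0883, -0.1791]))
(array([0.1846, 0.1474, 0.0434]), array([-0.1658, -0.0218,  0.0814]))
```

carry_out(
  motion=[
    {"linear":[0.1846,0.1474,0.0434],"twist":[-0.1357,-0.1041,-0.2442],"hand":-1},
    {"linear":[0.1846,0.1474,0.0434],"twist":[-0.1357,-0.1041,-0.2442],"hand":-1},
    {"linear":[0.1846,0.1474,0.0434],"twist":[-0.1357,-0.1041,-0.2442],"hand":-1},
    {"linear":[0.1846,0.1474,0.0434],"twist":[-0.1357,-0.1041,-0.2442],"hand":-1},
    {"linear":[0.1846,0.1474,0.0434],"twist":[-0.1357,-0.1041,-0.2442],"hand":-1},
    {"linear":[0.1846,0.1474,0.0434],"twist":[-0.1357,-0.1041,-0.2442],"hand":-1},
    {"linear":[0.1846,0.1474,0.0434],"twist":[-0.1357,-0.1041,-0.2442],"hand":-1},
    {"linear":[0.1846,0.1474,0.0434],"twist":[-0.1357,-0.1041,-0.2442],"hand":-1},
    {"linear":[0.1846,0.1474,0.0434],"twist":[-0.1357,-0.1041,-0.2442],"hand":-1},
    {"linear":[0.1846,0.1474,0.0434],"twist":[-0.1357,-0.1041,-0.2442],"hand":-1},
  ],
)

```text
time: 2.65
ee_pos: [413.3, -30.3, 367.5]
orientation: [2.86, 0.448, 2.679]
force: [0.2, 0.0, -0.5]
opening: 1.0
finger_force: 0.0
```

```bash
python3 - <<'E'
from h import *
from workcell import sense,viewer
import cv2,pickle
np.set_printoptions(precision=4,suppress=True)
s=sense(); print(s["time"],s["joint_pos"],s["ee_pos"],s["orientation"],s["force"])
print(delta(s["ee_pos"],s["orientation"],*goal(np.radians(-150),100)))
w=viewer.get_image("wrist"); pickle.dump(w,open("w1.pkl","wb")); im=w["pixels"]
cv2.imwrite("pics/w1.png",im)
M=Rt.as_matrix()
for z in(0,34,60): print("axis z",z,proj(w,FACE+M@[0,0,z]))
for n in(1,4,8,9):
    a=np.radians((n-5)*24); print(n,proj(w,FACE+M@[-30*np.cos(a),-30*np.sin(a),0]),proj(w,FACE+M@[-18*np.cos(a),-18*np.sin(a),34]))
E
```

```text
2.65 [ 0.479  -0.12   -0.4455  2.2745 -0.2797  0.4707  1.4123] [413.2593 -30.332  367.4518] [2.8604 0.4477 2.679 ] [ 0.2465  0.0418 -0.4807]
(array([-0.0003, -0.0026,  0.0001]), array([ 0.0004, -0.0002,  0.0006]))
axis z 0 [310.6871 240.3926]
axis z 34 [310.3119 258.4081]
axis z 60 [309.9434 276.1078]
1 [354.9144 221.5614] [340.5239 245.7149]
4 [305.4477 193.3261] [306.7471 226.8977]
8 [264.292  249.8093] [278.409  264.7982]
9 [272.8326 266.7155] [284.181  276.3384]
```

View pics/w1.png

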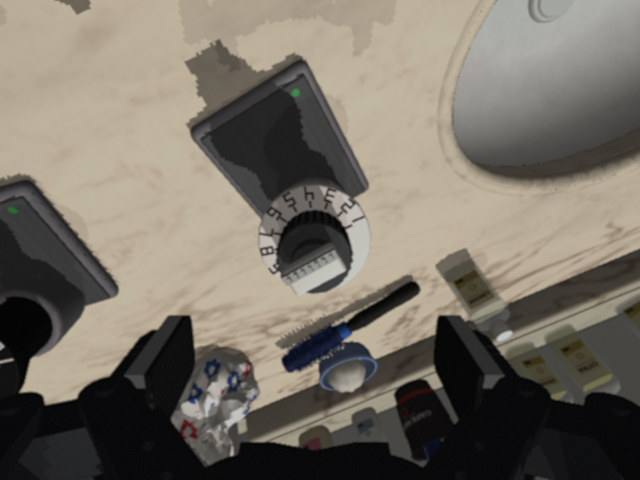

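The wrist view shows the white scale disc centred near (314,238), about 4 px from where I predicted it (311,240). I refine this with a disc fit and a zoom.

```bash
python3 - <<'E'
from h import *
import cv2,pickle
np.set_printoptions(precision=2,suppress=True)
w=pickle.load(open("w1.pkl","rb")); im=w["pixels"]
c=im[170:310,240:390]; cv2.imwrite("pics/w1c.png",cv2.resize(c,None,fx=4,fy=4,interpolation=cv2.INTER_CUBIC))
h=cv2.cvtColor(c,cv2.COLOR_BGR2HSV)
o=(h[...,0]>3)&(h[...,0]<20)&(h[...,1]>180)&(h[...,2]>100); v,u=np.nonzero(o); print("orange",len(u), (u.mean()+240,v.mean()+170) if len(u) else "")
print("samples: disc",h[30,60],h[60,125],"counter",h[10,100],h[100,145])
M=Rt.as_matrix(); print("pred 72mm rim:",[proj(w,FACE+M@[36*np.cos(a),36*np.sin(a),0]) for a in np.radians(np.arange(0,360,45))])
E
```

```text
orange 0 
samples: disc [ 10  21 109] [ 27  12 194] counter [30  4 61] [ 20  44 192]
pred 72mm rim: [array([338.43, 286.27]), array([365.49, 254.46]), array([361.33, 212.42]), array([326.06, 185.23]), array([280.89, 191.12]), array([254.68, 226.01]), array([262.07, 267.25]), array([296.49, 291.35])]
```

View pics/w1c.png

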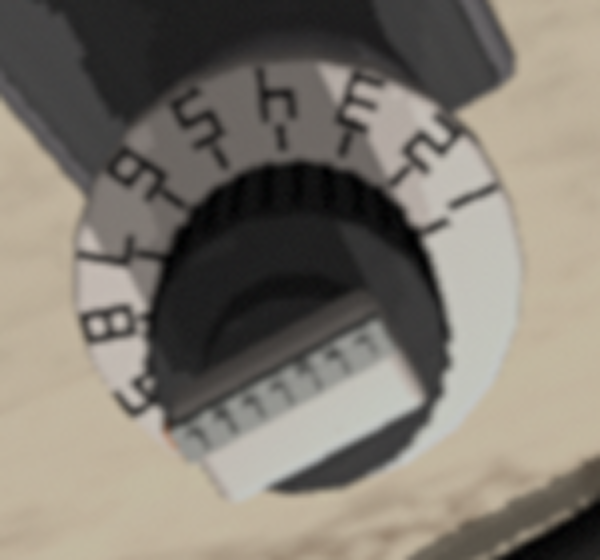

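The zoom shows ticks 1–8 clear of the pointer and a trace of orange behind the head at 9 (crop px (168,432)). So the collar is at 9 and needs −5 clicks, which is +120° about tool z. The disc edges put the axis about 2 mm towards +x+y.

```bash
sed -i 's/^FACE=.*/FACE=np.array([552.7,-12.6,125.6])/' h.py; python3 - <<'E'
from h import *
from workcell import sense
import pickle
np.set_printoptions(precision=4,suppress=True)
w=pickle.load(open("w1.pkl","rb")); print(proj(w,FACE))
s=sense(); print(s["joint_pos"],delta(s["ee_pos"],s["orientation"],*goal(np.radians(-150),4)))
E
```

```text
[313.6294 240.5598]
[ 0.479  -0.1199 -0.4456  2.2745 -0.2799  0.4706  1.4127] (array([-0.0013,  0.0016,  0.2418]), array([ 0.0004, -0.0002,  0.0007]))
```

carry_out(
  motion=[
    {"linear":[-0.001,0.002,0.06],"twist":[0,0,0],"hand":-1},
    {"linear":[-0.001,0.002,0.12],"twist":[0,0,0],"hand":-1},
    {"linear":[-0.001,0.002,0.16],"twist":[0,0,0],"hand":-1},
    {"linear":[-0.001,0.002,0.2],"twist":[0,0,0],"hand":-1},
    {"linear":[-0.001,0.002,0.23],"twist":[0,0,0],"hand":-1},
    {"linear":[-0.001,0.002,0.242],"twist":[0,0,0],"hand":-1},
    {"linear":[-0.001,0.002,0.242],"twist":[0,0,0],"hand":-1},
    {"linear":[-0.001,0.002,0.242],"twist":[0,0,0],"hand":-1},
  ],
)

```text
time: 3.5
ee_pos: [461.8, -23.6, 284.3]
orientation: [2.86, 0.448, 2.679]
force: [-0.1, -0.4, 0.0]
opening: 0.997
finger_force: 0.0
```

```bash
python3 - <<'E'
from h import *
from workcell import sense,viewer
import cv2,pickle
np.set_printoptions(precision=4,suppress=True)
s=sense(); print(s["time"],s["joint_pos"],s["force"],delta(s["ee_pos"],s["orientation"],*goal(np.radians(-150),4)))
w=viewer.get_image("wrist"); cv2.imwrite("pics/w2.png",w["pixels"])
E
```

```text
3.5 [ 0.4229  0.1227 -0.471   2.2777  0.0339  0.2321  1.1121] [-0.0516 -0.4436  0.0209] (array([-0.0003, -0.0006,  0.0005]), array([ 0.0005, -0.    ,  0.0009]))
```

View pics/w2.png

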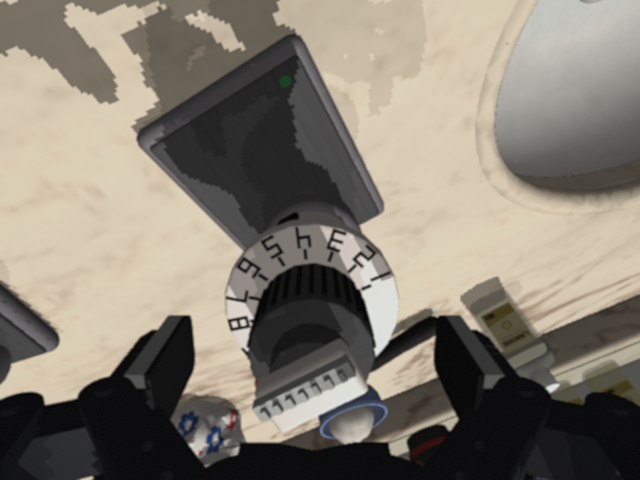

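The view shows the collar (columns 249–375) centred between the fingers (192–437), with no contact. Now I close.

carry_out(
  motion=[
    {"linear":[0,0,0],"twist":[0,0,0],"hand":1},
    {"linear":[0,0,0],"twist":[0,0,0],"hand":1},
    {"linear":[0,0,0],"twist":[0,0,0],"hand":1},
    {"linear":[0,0,0],"twist":[0,0,0],"hand":1},
    {"linear":[0,0,0],"twist":[0,0,0],"hand":1},
    {"linear":[0,0,0],"twist":[0,0,0],"hand":1},
    {"linear":[0,0,0],"twist":[0,0,0],"hand":1},
    {"linear":[0,0,0],"twist":[0,0,0],"hand":1},
  ],
  force=40,
)

```text
time: 4.35
ee_pos: [461.3, -24.1, 284.3]
orientation: [2.862, 0.448, 2.679]
force: [-5.9, -2.2, 7.1]
opening: 0.477
finger_force: 39.1
```

carry_out(
  motion=[
    {"linear":[0,0,0],"twist":[0,0,0.02],"hand":1},
    {"linear":[0,0,0],"twist":[0,0,0.04],"hand":1},
    {"linear":[0,0,0],"twist":[0,0,0.06],"hand":1},
    {"linear":[0,0,0],"twist":[0,0,0.06],"hand":1},
  ],
)

```text
time: 4.75
ee_pos: [461.3, -24.1, 284.3]
orientation: [2.781, 0.388, 2.482]
force: [-6.0, -1.3, 7.3]
opening: 0.475
finger_force: 39.4
```

```bash
python3 - <<'E'
from h import *
from workcell import sense
np.set_printoptions(precision=4,suppress=True)
s=sense(); print(s); print(delta(s["ee_pos"],s["orientation"],*goal(np.radians(-30),4)))
E
```

```text
{'time': 4.75, 'joint_pos': array([ 0.3879,  0.1195, -0.4329,  2.2791,  0.0118,  0.2323,  0.9434]), 'qvel': array([ 0.0041,  0.0003, -0.0062, -0.    ,  0.0034,  0.0004,  0.0284]), 'joint_efforts': array([ -1.1305, -23.1404,  -1.6953, -20.8619,  -0.1198,  -2.5164,
        -0.1894]), 'ee_pos': array([461.3048, -24.0912, 284.3207]), 'orientation': array([2.7811, 0.3884, 2.4822]), 'force': array([-6.0441, -1.3207,  7.2927]), 'ft_torque': array([-0.2693,  0.8409, -0.1234]), 'finger_force': 39.378683217801154, 'opening': 0.4749937486896994}
(array([-0.0005,  0.001 ,  0.0013]), array([-0.    , -0.0001,  0.6071]))
```

carry_out(
  motion=[
    {"linear":[0,0,0],"twist":[0,0,0.03],"hand":1},
    {"linear":[0,0,0],"twist":[0,0,0.06],"hand":1},
    {"linear":[0,0,0],"twist":[0,0,0.09],"hand":1},
    {"linear":[0,0,0],"twist":[0,0,0.12],"hand":1},
    {"linear":[0,0,0],"twist":[0,0,0.15],"hand":1},
    {"linear":[0,0,0],"twist":[0,0,0.18],"hand":1},
    {"linear":[0,0,0],"twist":[0,0,0.21],"hand":1},
    {"linear":[0,0,0],"twist":[0,0,0.24],"hand":1},
    {"linear":[0,0,0],"twist":[0,0,0.27],"hand":1},
    {"linear":[0,0,0],"twist":[0,0,0.3],"hand":1},
    {"linear":[0,0,0],"twist":[0,0,0.3],"hand":1},
  ],
)

```text
time: 5.85
ee_pos: [461.4, -24.1, 284.4]
orientation: [2.619, -0.042, 1.622]
force: [-5.3, -1.3, 6.1]
opening: 0.479
finger_force: 39.5
```

```bash
python3 - <<'E'
from h import *
from workcell import sense
np.set_printoptions(precision=4,suppress=True)
s=sense(); print(s["joint_pos"],s["force"],s["ft_torque"]); print(delta(s["ee_pos"],s["orientation"],*goal(np.radians(-30),4)))
E
```

```text
[ 0.2076  0.1104 -0.2425  2.2832 -0.0984  0.2305  0.1034] [-5.2909 -1.2878  6.1084] [-0.3068  0.7305 -0.1697]
(array([0.0005, 0.0007, 0.0013]), array([ 0.    , -0.0002,  0.3068]))
```

Joint 6 is close to its lower limit, so I tilt the tool slightly upright about the grip point and ease it back a little before continuing.

carry_out(
  motion=[
    {"linear":[0,0.004,-0.003],"twist":[0.003,0,0],"hand":1},
    {"linear":[0,0.008,-0.006],"twist":[0.0064,0,0],"hand":1},
    {"linear":[0,0.008,-0.006],"twist":[0.0064,0,0],"hand":1},
  ],
)

```text
time: 6.15
ee_pos: [464.0, -24.1, 286.5]
orientation: [2.639, -0.042, 1.624]
force: [12.9, -1.4, -17.3]
opening: 0.474
finger_force: 47.2
```

```bash
python3 - <<'E'
from h import *
from workcell import sense
np.set_printoptions(precision=4,suppress=True)
s=sense(); print(s["joint_pos"],s["force"],s["ft_torque"]); print(delta(s["ee_pos"],s["orientation"],*goal(np.radians(-30),4)))
E
```

```text
[ 0.2035  0.1128 -0.2381  2.2689 -0.0884  0.2622  0.0952] [ 12.8696  -1.3867 -17.3455] [-0.4672 -0.4651 -0.3605]
(array([ 0.0007, -0.0075,  0.0029]), array([-0.0059,  0.0026,  0.3073]))
```

carry_out(
  motion=[
    {"linear":[0,0,0.004],"twist":[0,0,0.03],"hand":1},
    {"linear":[0,0,0.004],"twist":[0,0,0.06],"hand":1},
    {"linear":[0,0,0.004],"twist":[0,0,0.09],"hand":1},
    {"linear":[0,0,0.004],"twist":[0,0,0.12],"hand":1},
    {"linear":[0,0,0.004],"twist":[0,0,0.15],"hand":1},
    {"linear":[0,0,0.004],"twist":[0,0,0.18],"hand":1},
    {"linear":[0,0,0.004],"twist":[0,0,0.21],"hand":1},
    {"linear":[0,0,0.004],"twist":[0,0,0.24],"hand":1},
    {"linear":[0,0,0.004],"twist":[0,0,0.27],"hand":1},
    {"linear":[0,0,0.004],"twist":[0,0,0.3],"hand":1},
    {"linear":[0,0,0.004],"twist":[0,0,0.307],"hand":1},
    {"linear":[0,0,0.004],"twist":[0,0,0.307],"hand":1},
    {"linear":[0,0,0.004],"twist":[0,0,0.307],"hand":1},
  ],
)

```text
time: 7.45
ee_pos: [464.1, -24.1, 286.4]
orientation: [2.873, -0.432, 0.709]
force: [-0.7, -3.5, 0.1]
opening: 0.474
finger_force: 49.3
```

```bash
python3 - <<'E'
from h import *
from workcell import sense,viewer
import cv2
np.set_printoptions(precision=4,suppress=True)
s=sense(); print(s["joint_pos"],s["force"],s["ft_torque"]); print(delta(s["ee_pos"],s["orientation"],*goal(np.radians(-30),4)))
a=viewer.get_image("wrist")["pixels"]
b=viewer.get_image("scene")["pixels"][200:320,220:340]
cv2.imwrite("pics/g3.png",np.hstack([cv2.resize(a,(480,360)),cv2.resize(b,(320,360),interpolation=cv2.INTER_CUBIC)]))
E
```

```text
[ 0.0279  0.1085 -0.0531  2.273  -0.1734  0.2619 -0.7882] [-0.6689 -3.4937  0.1429] [-0.7367  0.2631 -0.3005]
(array([-0.0059, -0.0049,  0.0023]), array([-0.0037,  0.0049,  0.0008]))
```

View pics/g3.png

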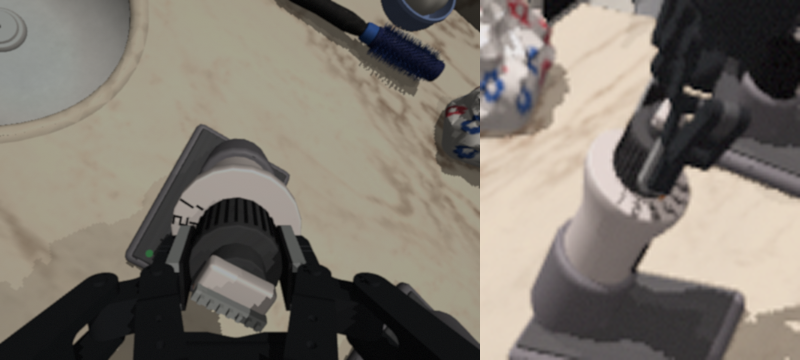

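The gripper holds the collar after the full turn, and a trace of orange shows near 4 in the scene crop. Now I open and back off along the axis.

carry_out(
  motion=[
    {"linear":[0,0,0],"twist":[0,0,0],"hand":-1},
    {"linear":[0,0,0],"twist":[0,0,0],"hand":-1},
    {"linear":[0,0,0],"twist":[0,0,0],"hand":-1},
    {"linear":[0,0,0],"twist":[0,0,0],"hand":-1},
    {"linear":[0,0,0],"twist":[0,0,0],"hand":-1},
    {"linear":[0,0,0],"twist":[0,0,0],"hand":-1},
    {"linear":[0,0,-0.05],"twist":[0,0,0],"hand":-1},
    {"linear":[0,0,-0.12],"twist":[0,0,0],"hand":-1},
    {"linear":[0,0,-0.2],"twist":[0,0,0],"hand":-1},
    {"linear":[0,0,-0.28],"twist":[0,0,0],"hand":-1},
    {"linear":[0,0,-0.28],"twist":[0,0,0],"hand":-1},
    {"linear":[0,0,-0.28],"twist":[0,0,0],"hand":-1},
  ],
)

```text
time: 8.75
ee_pos: [410.3, -30.5, 384.7]
orientation: [2.873, -0.434, 0.709]
force: [0.2, -0.1, -0.4]
opening: 1.001
finger_force: 0.0
```

```bash
python3 - <<'E'
from h import *
from workcell import sense,viewer
import cv2
np.set_printoptions(precision=2,suppress=True)
s=sense(); print(s["time"],s["joint_pos"],s["force"],s["opening"])
M=Rt.as_matrix(); out=[]
for n in("wrist","scene"):
    w=viewer.get_image(n); p=w["pixels"]; h=cv2.cvtColor(p,cv2.COLOR_BGR2HSV)
    u0,v0=proj(w,FACE+M@[0,0,20]).astype(int); r=80 if n=="wrist" else 40
    k=(h[...,0]>3)&(h[...,0]<20)&(h[...,1]>170)&(h[...,2]>70); k[:v0-r]=0;k[v0+r:]=0;k[:,:u0-r]=0;k[:,u0+r:]=0
    v,u=np.nonzero(k); print(n,len(u),u.mean() if len(u) else 0,v.mean() if len(v) else 0)
    for q in(3,4,5):
        a=np.radians((q-5)*24); e=np.array([-np.cos(a),-np.sin(a),0]); print(q,[proj(w,FACE+M@(e*x+[0,0,z])) for x,z in((21.5,1),(21.5,34),(17,34))])
    out.append(cv2.resize(p[v0-r:v0+r,u0-r:u0+r],(400,400),interpolation=cv2.INTER_CUBIC))
cv2.imwrite("pics/f.png",np.hstack(out))
E
```

```text
8.75 [ 0.04 -0.15 -0.04  2.26 -0.13  0.53 -0.83] [ 0.18 -0.07 -0.35] 1.0011915351441545
wrist 43 288.5813953488372 269.30232558139534
3 [array([283.24, 241.61]), array([278.72, 258.61]), array([286.1 , 257.16])]
4 [array([288.88, 253.14]), array([285.13, 271.43]), array([291.12, 267.35])]
5 [array([298.8 , 261.48]), array([296.33, 280.69]), array([299.99, 274.73])]
scene 31 293.0 255.67741935483872
3 [array([283.4 , 266.52]), array([291.57, 253.46]), array([290.76, 251.43])]
4 [array([287.59, 265.93]), array([295.8 , 252.96]), array([294.1 , 251.04])]
5 [array([290.36, 263.79]), array([298.56, 250.9 ]), array([296.3 , 249.42])]
```

View pics/f.png

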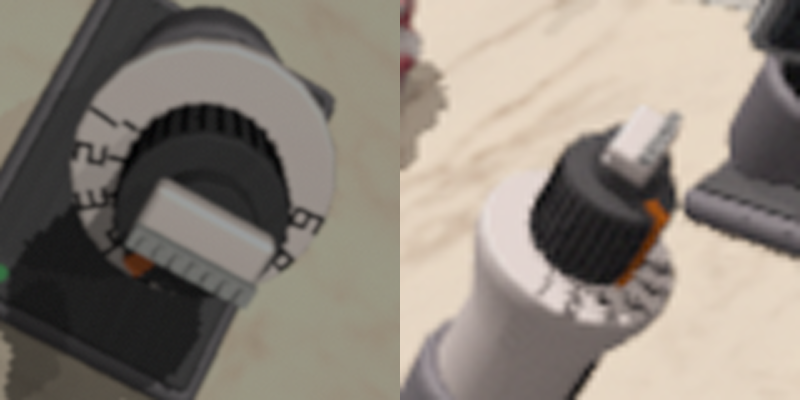

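The wrist crop shows the orange pointer just past 3 at the 4 mark. Its centroid is (288.6,269.3), against a prediction of (288,269) for 4 and (298,277) for 5. I check it once more numerically in the top view.

```bash
python3 - <<'E'
from h import *
from workcell import viewer
import cv2
M=Rt.as_matrix(); L=[]
for n in("wrist","scene","top"):
    w=viewer.get_image(n); h=cv2.cvtColor(w["pixels"],cv2.COLOR_BGR2HSV)
    u0,v0=proj(w,FACE+M@[0,0,20]).astype(int); r=60 if n=="wrist" else 25
    k=(h[...,0]>3)&(h[...,0]<20)&(h[...,1]>190)&(h[...,2]>70); m=np.zeros_like(k); m[v0-r:v0+r,u0-r:u0+r]=1
    v,u=np.nonzero(k&m)
    if len(u)<4: print(n,len(u)); continue
    # topmost part: pixels farthest along projected axis
    ad=proj(w,FACE+M@[0,0,34])-proj(w,FACE); t=np.c_[u,v]@ad; top=np.c_[u,v][t>=np.quantile(t,.6)].mean(0)
    X=M.T@(onplane(w,*top,FACE+34*M[:,2],M[:,2])-FACE)
    print(n,len(u),top.round(1),X.round(1),"number",round(5+np.degrees(np.arctan2(-X[1],-X[0]))/24,2))
E
```

```text
wrist 37 [290.4 269.2] [-18.1   7.2  34. ] number 4.1
scene 25 [295.  251.2] [-16.9   6.   34. ] number 4.19
top 8 [259.  218.3] [-18.8   8.8  34. ] number 3.95
```

All three views agree on 4.

```bash
python3 -c "
from workcell import bot
print(bot.close_job())"
```

```text
the job is handed in; nothing more can be done
None
```

The white trimmer's collar is turned from 9 to 4 and released, with all three cameras reading 4 before I handed the job in; I never touched the black trimmer or the loose items.

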